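# Load the stain shaker, set its speed and start it with the key

### The arm

A 6-joint arm with a two-finger parallel gripper is mounted at the origin on a cart in front of the work surface, level with it; the furniture and walls round the work are solid. World frame = base frame: x ahead of the robot, y to its left, z up, the work surface at z = 0. Lengths are in m, angles in rad, forces in N, time in s.
With the tool pointing down it reaches from about 0.375 to 0.9 m from the base axis. Payload 3.1 kg.
Tool frame: the origin (TCP) lies midway between the tips of the shut fingers; the grasp point (between the pads) lies pinch_z behind it (pinch_z is the distance from the TCP to the grasp point, in m); z points along the fingers, y is the line along which they close (so a half turn about z gives the same grasp; the last joint's range is limited). The gripper opens to 85 mm and grips with 20 to 120 N. Pads are 22 mm wide; open, the fingers measure 114 mm over their backs; the gripper's body (76 mm by 85 mm) begins 54 mm behind the grasp point. The pads swing forward as they close: fully open they stand 13 mm farther back than shut.
Start: joints at [1.135, 0.527, 1.433, -0, 1.181, -0.178], TCP at [0.159, 0.604, 0.231] pointing down, gripper open.
Joint ranges: [-3.08, 3.08], [-0.75, 2.2], [0.22, 2.44], [-1.43, 4.57], [0, 2.65], [-2.85, 2.85]. Speed limits (rad/s): [2.79, 2.79, 3.14, 3.14, 3.14, 3.14].

### API

Orientations are given as a rotation vector (axis times angle).
In Python, from rig import get_obs, get_image, job_done, pinch_z gives the robot as it stands.
- The arm moves only by the tool apply_moves, never from a script. Its argument "plan" is a list that holds one entry, the list of rows, each a list of 5 numbers: the shift along the tool's x, y, z in m, then the turn about the tool's z in rad, then the closure in counts, from 0 (fully open) to 255 (shut). In form: [[[tx, ty, tz, twist, grip], ...]]. A call has 1 to 20 rows; each row is the pose to reach, as a shift and turn from the pose commanded when the call began, along the tool's axes at that moment; what a row does not reach only later rows make up. A row lasts 1/8 s, in which the tool goes at most 62.5 mm and 10.7 degrees, less where a joint would pass 70% of its speed; a pose out of reach is approached as far as the arm can. A call with a gripper value outside its range is refused whole. The fingers move at their own pace and stop on an object; "newtons" is the grip in N (left out, the last holds). Time passes only in rows, so rows that repeat a pose let the fingers close. It gives the time, the measured TCP pose, the force, the opening and the grip force at its end, in the units of the state.
- get_obs(): the state, without advancing time (a new reading comes with each control period).
- get_image(name): name is "scene" or "top" or "wrist"; returns a dict with "img" (480x640x3 uint8, blue, green, red), "mtx" (3x3 intrinsics, pixels), "rvec" (rotation vector, rad) and "tvec" (3), from world to camera coordinates, as OpenCV has them; the wrist camera has in their place "tool_from_camera" (4x4, takes a point from camera to tool coordinates, whose origin is the TCP and whose axes are the flange's). Camera axes: x right, y down, z forward; pixel columns grow to the right and rows downward; lengths in m; the calibration is good to about 2 mm. The wrist camera is an equidistant fisheye: a pixel r from the principal point sees the ray r / f radians off the axis. A picture is of the moment at which its call begins: read the wrist's pose just before it. There is no depth.
- job_done(): hands the job in; it is judged then, once.
The state is a dict: "time_s": time; "joints": joint angles; "joint_velocities": joint speeds; "joint_efforts": joint torques, N m; "tool_pos": TCP position; "tcp_rot": TCP orientation; "contact_force": force on the tool from outside, world axes, zero at the start; "torque": the same for the moment, N m; "finger_gap": finger opening in m; "grip_force": force on a finger pad.
Only numpy, scipy, OpenCV 4.12 (cv2) and the standard library are available. Lean on these libraries where they do the work, as an engineer would, in place of code of your own. Each camera call takes 0.05 s, during which the arm holds its last target. There are 200 camera calls.

### The job

The stains have settled and must be shaken: stand every dropper bottle that is on the bench upright on the shaker's platform, gripping the thin glass gently (no more than about 15 N). When all are loaded, turn the speed selector clockwise to the third click up from its stop (it now stands lower), and only then take the key from its stand, push it fully home in the key switch and turn it clockwise to on. Leave the key in the switch, and all bottles standing on the platform.

Things in the scene. Friction and masses are not known exactly. Their poses are not given: they have to be found in the camera images.
- bottle_giemsa: glass dropper bottle of stain (widest, amber glass, black cap), round, 48 mm in diameter, upright on the bench; a straight cylinder up to 80 mm above its foot, then a narrower cap and rubber bulb up to 123 mm; about 55 g. Grip it by the upper part of the straight body, with no more than about 15 N. Origin at the centre of its foot, z up. May be absent (None from the start)
- bottle_blue: glass dropper bottle of stain (dark blue glass, black cap), round, 44 mm in diameter, upright on the bench; a straight cylinder up to 76 mm above its foot, then a narrower cap and rubber bulb up to 119 mm; about 55 g. Grip it by the upper part of the straight body, with no more than about 15 N. Origin at the centre of its foot, z up. May be absent (None from the start)
- bottle_lugol: glass dropper bottle of stain (amber glass, white cap), round, 42 mm in diameter, upright on the bench; a straight cylinder up to 70 mm above its foot, then a narrower cap and rubber bulb up to 113 mm; about 55 g. Grip it by the upper part of the straight body, with no more than about 15 N. Origin at the centre of its foot, z up. May be absent (None from the start)
- bottle_eosine: glass dropper bottle of stain (slimmest, red, white cap), round, 36 mm in diameter, upright on the bench; a straight cylinder up to 66 mm above its foot, then a narrower cap and rubber bulb up to 109 mm; about 55 g. Grip it by the upper part of the straight body, with no more than about 15 N. Origin at the centre of its foot, z up. May be absent (None from the start)
- platform (a point): centre of the rubber mat on the shaker's platform, 50 mm above the bench. Platform 210 x 210 mm, its 4 mm rim stands 12 mm above the mat. Axes: the shaker's, z up. It does not move. The control tower (200 mm along x, 94 along y, top 90 mm above the bench) has its centre 170 mm away along +y; on top are the selector (nearer the robot) and, 100 mm farther along x, the key switch
- selector (a joint): speed selector, a knob turning about the vertical with a click every 0.5 rad (spring detents at 0, 0.5, .. 2.5; it snaps to the nearest when let go); 0 is its stop, it grows clockwise seen from above. It starts on the stop or one click up; the third click is 1.5. About 0.08 N m passes a click
- selector_grip (a point): point on the selector's axis at the height to grip, 32 mm above the tower's top: the black bar grip there is 40 mm long, 13 mm thick and runs from 8 to 38 mm above the tower. Its frame turns with the knob: the bar runs along its x, the white pointer is at the -x end; the pointer is toward -x of the shaker at joint 0. z up
- key: the loose key, 82 mm tall, upright in the slot of its stand, 50 mm of it showing. Origin at the blade's tip (lowest), z up. Blade 18 mm wide along x, 6 mm thick along y, 32 mm long, rounded tip; collar 28 x 12 mm up to z = 38 mm; black head, 36 mm along x, 12 mm thick along y, z = 38 to 82 mm: pinch it across its thickness (y). Half a turn makes no difference. 40 g
- key_shoulder (a point): point of the key on its axis, 32 mm above the tip of the blade, at the underside of the collar; it meets the mouth of the slot when the key is fully home. Axes as the key's
- key_stand: loose but heavy (0.8 kg) metal block, 50 x 36 mm and 60 mm high on a 70 x 60 mm foot, that holds the key in a slot in its top. Origin at the centre of its foot, z up; the slot runs along its x
- keyhole (a point): centre of the mouth of the slot in the key switch, 92 mm above the bench, facing up. Its frame turns with the switch: the slot runs along its x, 21 mm long by 8.6 mm wide and 36 mm deep. z up
- key_switch (a joint): the key switch, turning about the vertical: 0 is off (start), 1.2 is on, where a stop ends it; grows clockwise seen from above. It stays where it is left (friction 0.05 N m) and can be turned only with the key. The key has some 0.15 rad of play in the slot, so turn the key 1.3 to 1.4 rad, or until it stops
Mind the look-alikes: they are no part of the job. Leave any green look-alike of the bottle_eosine alone.

How it is judged:
By the outcome, as a careful person would: the job done as asked, in the order asked, and still so for the second after the job is handed in, with the robot touching nothing.
Of bottle_giemsa, bottle_blue, bottle_lugol, bottle_eosine only 2 to 4 are there at a start; the rules pass over those that are not, and their reading is None.
At some moment in a run one of key_stand may be knocked a few centimetres aside while the robot is not near it.
It also fails if it takes over 210 s, if anything falls off the work surface, if the arm or the gripper's body presses on something with over 40 N, if the wrist force passes 120 N, or if a joint passes its speed limit or range.

## Working session

There is one attempt and no reset: what is moved stays moved. The work goes in short steps, Python scripts to look and compute and a tool call to move; the robot and the scene stay as the last step left them, time stands still between calls to the robot, and variables do not carry over. Pictures are saved under pics/ and viewed, at most 14 in all, crops included, and the job is handed in when it is done.

Besides the shell and the picture viewer there is one more tool, called after ">>>" by a JSON object that holds its "name" and its "arguments", one argument or row to a line. apply_moves: Moves the arm, as the interface text tells. Its arguments: {"type":"object","properties":{"plan":{"type":"array","items":{"type":"array","items":{"type":"array","items":{"type":"number"}}}},"newtons":{"type":"number"}},"required":["plan"]}

```bash
mkdir -p pics; ls; python3 - <<'E'
from rig import *
import cv2
o=get_obs();print(o,pinch_z)
for n in("scene","top","wrist"):
    g=get_image(n);cv2.imwrite(f"pics/{n}0.png",g["img"])
    print(n,{k:v.tolist() if hasattr(v,'tolist') else v for k,v in g.items() if k!="img"})
E
```

```text
pics
{'time_s': 0.0, 'joints': array([ 1.13449373e+00,  5.28447875e-01,  1.43392960e+00,  6.32666489e-06,
        1.18138611e+00, -1.78530441e-01]), 'joint_velocities': array([ 0.00146174,  0.00060605, -0.00080053, -0.00040122,  0.0010166 ,
       -0.00075667]), 'joint_efforts': array([ 6.81549518e-04, -4.42353630e+01, -1.78023291e+01, -2.08435790e-04,
        8.45659903e-03,  2.68170574e-06]), 'tool_pos': array([0.15900585, 0.60368484, 0.23033617]), 'tcp_rot': array([-0.40370584, -3.11487613,  0.00324676]), 'contact_force': array([-0.17413832, -0.2006221 ,  1.04310451]), 'torque': array([-0.03720812,  0.0397075 ,  0.02830499]), 'grip_force': 0.0, 'finger_gap': 0.08520634056556736} 0.0187
scene {'mtx': [[516.5632282326719, 0.0, 319.50401937546735], [0.0, 516.5632282326719, 236.12102965497022], [0.0, 0.0, 1.0]], 'rvec': [2.138146126702465, -1.1179976257399848, 0.44739015313299013], 'tvec': [-0.3851761834649722, 0.3494210514864687, 0.9922663148894547]}
top {'mtx': [[519.8286573409927, 0.0, 316.5921355155933], [0.0, 519.8286573409927, 250.33601859461405], [0.0, 0.0, 1.0]], 'rvec': [2.1224236310367166, -2.176531343254727, 0.11699164739720952], 'tvec': [-0.059125573537492, 0.5630347173274407, 1.4549258336050221]}
wrist {'mtx': [[371.64829954431775, 0.0, 318.3621955998126], [0.0, 371.64829954431775, 237.6602518638556], [0.0, 0.0, 1.0]], 'tool_from_camera': [[0.000948821517478096, -0.9612521848967688, -0.27566888973715126, 0.06828966296877466], [0.9999992852714353, 0.0011125944945488333, -0.0004377100715866026, 0.0006622456193011717], [0.0007274574517037939, -0.2756682773999874, 0.9612525535159723, -0.14345044888898442], [0.0, 0.0, 0.0, 1.0]]}
```

View pics/scene0.png

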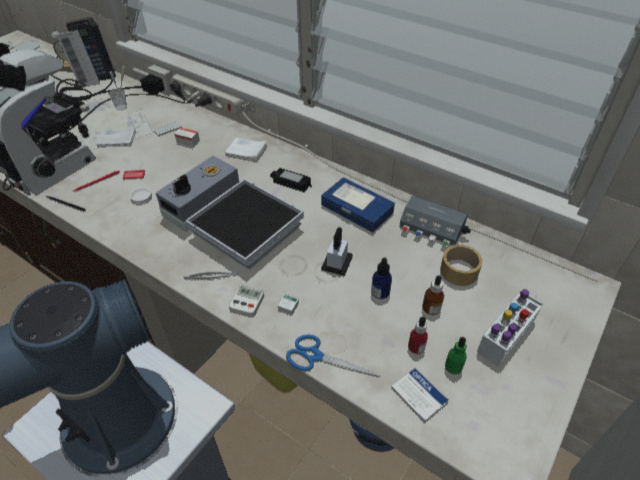

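View pics/top0.png

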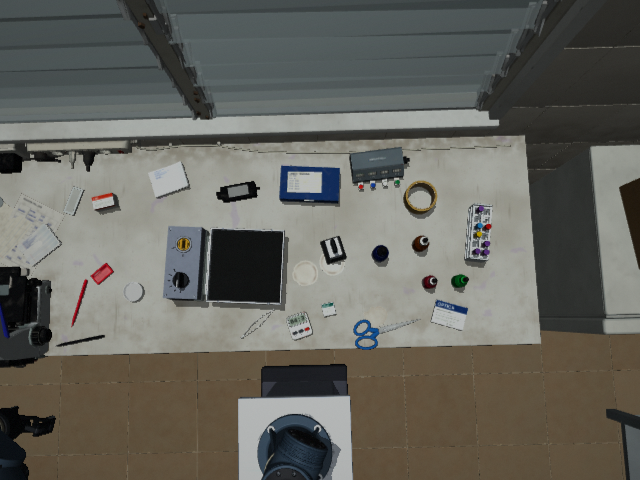

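Three candidates: blue (scene 381,280), amber (433,297), and red (418,337). The look-alike is green (456,356), and amber could be lugol or giemsa, depending on the cap. The key stand is at (337,255) and the tower at (198,190). I'll check close crops next.

```bash
python3 - <<'E'
import cv2,numpy as np
s=cv2.imread("pics/scene0.png");t=cv2.imread("pics/top0.png")
def c(i,x,y,w,h,W,H):return cv2.resize(i[y:y+h,x:x+w],(W,H),interpolation=cv2.INTER_CUBIC)
a=np.hstack([c(s,360,250,120,130,400,433//1)[:300],c(s,360,250,120,130,400,433)[133:433]]) 
top=np.hstack([c(s,310,225,160,150,400,375)[:300] if 0 else c(s,310,225,160,150,320,300),c(s,150,155,160,110,480,300)])
bot=np.hstack([c(t,315,225,160,75,480,300)if 0 else c(t,315,230,160,70,480,210),c(t,160,220,130,90,320,210)])
cv2.imwrite("pics/c1.png",np.vstack([top,bot]))
E
```

```text
(no output)
```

View pics/c1.png

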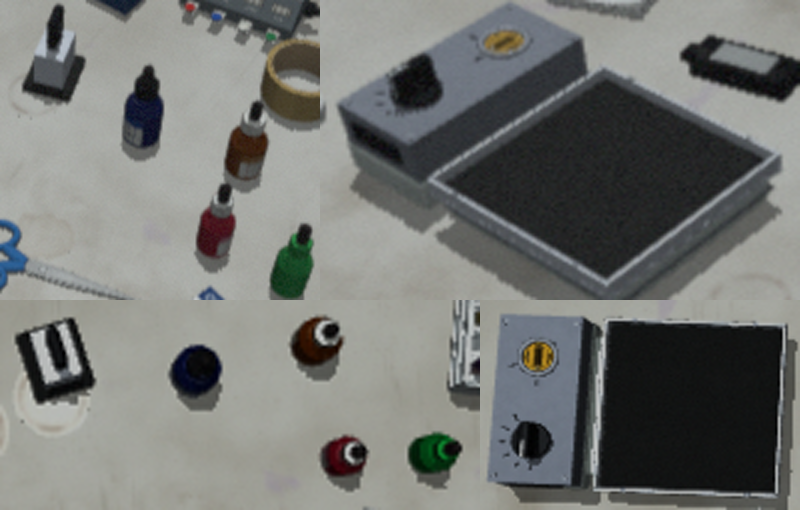

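```bash
cat > h.py <<'E'
import cv2,numpy as np
from rig import *
from scipy.spatial.transform import Rotation as R
CAL={}
def cam(n):
    if n not in CAL: CAL[n]=get_image(n)
    return CAL[n]
def ray(n,p):
    g=cam(n);M=cv2.Rodrigues(np.array(g["rvec"]))[0]
    d=M.T@np.linalg.inv(g["mtx"])@np.array([*p,1.]);o=-M.T@np.array(g["tvec"]);return o,d/np.linalg.norm(d)
def wray(g,o,p):
    K=g["mtx"];v=(np.array(p,float)-[K[0,2],K[1,2]])/K[0,0];r=np.linalg.norm(v)
    d=np.array([*(np.sin(r)*v/max(r,1e-9)),np.cos(r)]);T=g["tool_from_camera"]
    W=R.from_rotvec(o["tcp_rot"]).as_matrix()
    return o["tool_pos"]+W@T[:3,3],W@T[:3,:3]@d
def wproj(g,o,P):
    T=g["tool_from_camera"];W=R.from_rotvec(o["tcp_rot"]).as_matrix()
    c=T[:3,:3].T@(W.T@(np.array(P)-o["tool_pos"])-T[:3,3]);r=np.hypot(c[0],c[1]);t=np.arctan2(r,c[2])
    return g["mtx"][:2,2]+g["mtx"][0,0]*t*c[:2]/r
def plane(r,z): o,d=r;return o+d*(z-o[2])/d[2]
def tri(*rs):
    A=0;b=0
    for o,d in rs:
        P=np.eye(3)-np.outer(d,d);A=A+P;b=b+P@o
    return np.linalg.solve(A,b)
def blob(img,lo,hi,roi,k=0):
    x,y,w,h=roi;m=cv2.inRange(cv2.cvtColor(img[y:y+h,x:x+w],cv2.COLOR_BGR2HSV),lo,hi)
    cs=cv2.findContours(m,cv2.RETR_EXTERNAL,cv2.CHAIN_APPROX_NONE)[0];c=max(cs,key=cv2.contourArea)
    return c.reshape(-1,2)+[x,y]
def tool(P,o=None):
    "world point -> shift in the tool axes"
    o=o or get_obs();return R.from_rotvec(o["tcp_rot"]).as_matrix().T@(np.array(P)-o["tool_pos"])
def yaw(o=None):
    W=R.from_rotvec((o or get_obs())["tcp_rot"]).as_matrix();return np.arctan2(W[1,0],W[0,0]) # heading of tool x
E
python3 - <<'E'
from h import *
np.set_printoptions(precision=4,suppress=True)
for n,a,b in [("blue",(384.5,260),(383,250)),("lugol",(438,277.5),(426,239.7)),("eos",(422,319.5),(434.3,280)),("key",(337.5,229),(334,246)),
 ("knobtop",(188-6.5,176),(178,280)),("switch",(209,169),(183.5,243)),
 ("p++",(226.7,214.7),(285.5,302.5)) ]: print(n,tri(ray("scene",a),ray("top",b)))
# platform rim corners: outer, scene 3x crop from (150,155): x offset320
t=cam("top")["img"]
# top crop platform 2.46x from(160,220), corners
S=320/130;f=lambda u,v:((u-480)/S+160,(v-300)/(210/90)+220)
for n,a in [("fl",(608,320)),("fr",(786,322)),("nr",(779,494)),("nl",(597,488)),("tfl",(500,316)),("tfr",(584,319)),("tnr",(574,486)),("tnl",(488,483)),("knob",(531,440)),("switch",(540,356))]:
    z=.062 if n in("fl","fr","nr","nl") else .09
    if n=="knob":z=.128
    print(n,plane(ray("top",f(*a)),z))
print(plane(ray("top",(333,250)),.0),[tool((.5,-.3,.2)),yaw()])
E
```

```text
blue [ 0.5493 -0.2563  0.1114]
lugol [ 0.5741 -0.3736  0.1078]
eos [ 0.4648 -0.3927  0.0985]
key [ 0.5629 -0.124   0.1207]
knobtop [0.4822 0.2917 0.139 ]
switch [0.5829 0.2943 0.095 ]
p++ [0.3964 0.0163 0.2232]
fl [0.6279 0.2215 0.062 ]
fr [0.6199 0.0162 0.062 ]
nr [0.4126 0.0275 0.062 ]
nl [0.4248 0.2338 0.062 ]
tfl [0.6312 0.3381 0.09  ]
tfr [0.625  0.2426 0.09  ]
tnr [0.4268 0.2531 0.09  ]
tnl [0.4327 0.3492 0.09  ]
knob [0.4792 0.291  0.128 ]
switch [0.5818 0.2922 0.09  ]
[ 0.5654 -0.1209  0.    ] [array([-0.5601, -0.7872,  0.0315]), np.float64(2.883772299591964)]
```

Bottles present: blue (blue glass, black cap), lugol (amber, white cap) and eosine (red, white cap). The green one gets left alone. Now I'll move over the blue bottle and look from near.

```bash
cat >> h.py <<'E'
def go(P,hy=None):
    "prints shift & twist to bring TCP to P with tool-y heading hy (mod pi)"
    o=get_obs();s=tool(P,o);y=yaw(o)-np.pi/2
    tw=0 if hy is None else -((hy-y+np.pi/2)%np.pi-np.pi/2)
    print("shift",np.round(s,4),"twist",round(tw,3),"force",np.round(o["contact_force"],1),"t",o["time_s"])
E
python3 - <<'E'
from h import *
go((.42,.30,.26));go((.53,-.25,.26),-.054)
E
```

```text
shift [-0.3297 -0.2275 -0.029 ] twist 0 force [-0.7  0.3  0.4] t 0.25
shift [-0.5763 -0.7313 -0.0286] twist 1.367 force [-0.7  0.3  0.4] t 0.25
```

>>> {"name": "apply_moves", "arguments": {
  "plan": [
    [[-0.33, -0.228, -0.029, 0.6, 0], [-0.33, -0.228, -0.029, 0.8, 0], [-0.33, -0.228, -0.029, 1.0, 0], [-0.33, -0.228, -0.029, 1.2, 0], [-0.33, -0.228, -0.029, 1.367, 0], [-0.33, -0.228, -0.029, 1.367, 0], [-0.576, -0.731, -0.029, 1.367, 0], [-0.576, -0.731, -0.029, 1.367, 0], [-0.576, -0.731, -0.029, 1.367, 0], [-0.576, -0.731, -0.029, 1.367, 0], [-0.576, -0.731, -0.029, 1.367, 0], [-0.576, -0.731, -0.029, 1.367, 0], [-0.576, -0.731, -0.029, 1.367, 0], [-0.576, -0.731, -0.029, 1.367, 0], [-0.576, -0.731, -0.029, 1.367, 0], [-0.576, -0.731, -0.029, 1.367, 0], [-0.576, -0.731, -0.029, 1.367, 0], [-0.576, -0.731, -0.029, 1.367, 0], [-0.576, -0.731, -0.029, 1.367, 0]]
  ]
}}

```text
time_s: 2.62
tool_pos: [0.5296, -0.2472, 0.2604]
tcp_rot: [-2.278, -2.163, -0.0]
contact_force: [0.4, 0.3, 0.0]
finger_gap: 0.0852
grip_force: 0.0
```

```bash
python3 - <<'E'
from h import *
o=get_obs();print(o["tool_pos"],yaw(o)-np.pi/2);g=get_image("wrist");cv2.imwrite("pics/w1.png",g["img"])
for n,P in [("b",(.549,-.256,.1)),("l",(.574,-.374,.1)),("e",(.465,-.393,.1)),("k",(.563,-.124,.11))]:print(n,wproj(g,o,P))
E
```

```text
[ 0.52959459 -0.24722026  0.26044193] -0.05177734563123293
b [339.77631856 227.23999566]
l [369.30539448 344.92032794]
e [259.27459529 365.07291168]
k [350.97303796  66.08713465]
```

View pics/w1.png

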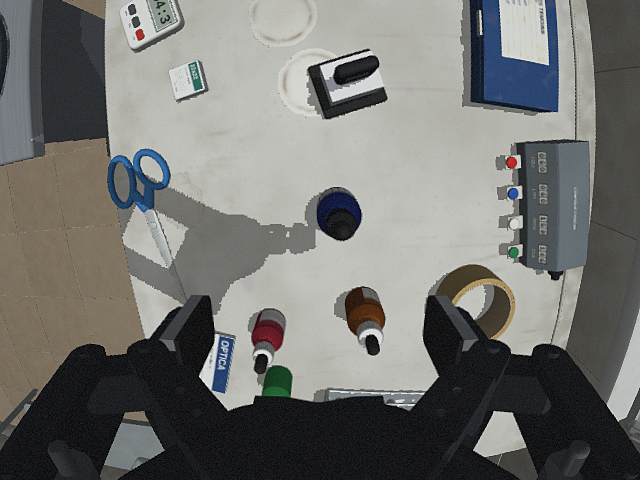

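The wrist picture shows the bulb tips: blue (342,232), lugol (373,346), eosine (261,362). The key head is at (356,67) and green is at the lower left (277,382). Triangulating these.

```bash
cat > m.py <<'E'
from h import *
np.set_printoptions(precision=4,suppress=True)
g=get_image("wrist");o=get_obs()
for n,w,a,b,H in [("blue",(343,228),(384.5,260),(383,250),.119),("lugol",(373,346),(438,277.5),(426,239.7),.113),("eos",(261,362),(422,319.5),(434.3,280),.109),("key",(356,67),(337.5,229),(334,246),.11)]:
    W=wray(g,o,w);print(n,tri(W,ray("top",b),ray("scene",a)),tri(W,ray("top",b)),"wrist@H",plane(W,H)[:2],"top@H",plane(ray("top",b),H)[:2])
# blue foot/body outline in wrist: mask
for n,lo,hi,roi in [("blue",(105,100,20),(130,255,255),(300,170,80,80)),("lugol",(3,120,30),(20,255,255),(330,270,70,60)),("eos",(165,120,40),(180,255,255),(240,290,60,70))]:
    c=blob(g["img"],lo,hi,roi);(cx,cy),(w_,h_),_=cv2.minAreaRect(c.astype(np.float32));print(n,c.min(0),c.max(0),plane(wray(g,o,c.mean(0)),.04))
E
python3 m.py
```

```text
blue [ 0.5506 -0.2557  0.1095] [ 0.5504 -0.256   0.1029] wrist@H [ 0.551  -0.2525] top@H [ 0.547  -0.2535]
lugol [ 0.5759 -0.3733  0.1054] [ 0.5756 -0.3733  0.1045] wrist@H [ 0.5761 -0.3679] top@H [ 0.5728 -0.3716]
eos [ 0.4659 -0.3927  0.0965] [ 0.4653 -0.3928  0.0949] wrist@H [ 0.4695 -0.3837] top@H [ 0.4633 -0.3891]
key [ 0.5645 -0.1248  0.1191] [ 0.5673 -0.1222  0.0899] wrist@H [ 0.5673 -0.1255] top@H [ 0.5625 -0.122 ]
blue [317 192] [360 234] [ 0.5507 -0.2557  0.04  ]
lugol [345 287] [384 329] [ 0.5747 -0.3673  0.04  ]
eos [252 312] [282 349] [ 0.465  -0.3884  0.04  ]
```

```bash
python3 - <<'E'
from h import *
go((.5505,-.2555,.05))
E
```

```text
shift [-0.006   0.0209  0.2106] twist 0 force [-0.4  0.1 -0.3] t 2.825
```

>>> {"name": "apply_moves", "arguments": {
  "plan": [
    [[-0.006, 0.021, 0.1, 0, 0], [-0.006, 0.021, 0.1, 0, 0], [-0.006, 0.021, 0.14, 0, 0], [-0.006, 0.021, 0.18, 0, 0], [-0.006, 0.021, 0.2105, 0, 0], [-0.006, 0.021, 0.2105, 0, 80], [-0.006, 0.021, 0.2105, 0, 80], [-0.006, 0.021, 0.2105, 0, 80], [-0.006, 0.021, 0.2105, 0, 80]]
  ],
  "newtons": 12
}}

```text
time_s: 3.95
tool_pos: [0.5513, -0.257, 0.0512]
tcp_rot: [2.279, 2.159, 0.001]
contact_force: [-0.5, -0.1, -1.6]
finger_gap: 0.0588
grip_force: 0.0
```

>>> {"name": "apply_moves", "arguments": {
  "plan": [
    [[0, 0, 0, 0, 105], [0, 0, 0, 0, 115], [0, 0, 0, 0, 120], [0, 0, 0, 0, 122], [0, 0, 0, 0, 124], [0, 0, 0, 0, 125], [0, 0, 0, 0, 125]]
  ]
}}

```text
time_s: 4.82
tool_pos: [0.5504, -0.2564, 0.0498]
tcp_rot: [-2.28, -2.16, 0.0]
contact_force: [-1.3, 0.0, 2.3]
finger_gap: 0.0437
grip_force: 10.1
```

```bash
python3 - <<'E'
from h import *
go((.518,.065,.19))
go((.518,.065,.105))
E
```

```text
shift [ 0.3192 -0.0498 -0.1402] twist 0 force [-1.3  0.   2.3] t 4.825
shift [ 0.3192 -0.0498 -0.0552] twist 0 force [-1.3  0.   2.3] t 4.825
```

>>> {"name": "apply_moves", "arguments": {
  "plan": [
    [[0, 0, -0.03, 0, 125], [0, 0, -0.07, 0, 125], [0, 0, -0.11, 0, 125], [0.01, 0, -0.14, 0, 125], [0.04, -0.005, -0.14, 0, 125], [0.08, -0.012, -0.14, 0, 125], [0.12, -0.02, -0.14, 0, 125], [0.16, -0.025, -0.14, 0, 125], [0.2, -0.03, -0.14, 0, 125], [0.24, -0.037, -0.14, 0, 125], [0.28, -0.045, -0.14, 0, 125], [0.305, -0.05, -0.14, 0, 125], [0.319, -0.05, -0.14, 0, 125], [0.319, -0.05, -0.14, 0, 125], [0.319, -0.05, -0.12, 0, 125], [0.319, -0.05, -0.095, 0, 125], [0.319, -0.05, -0.075, 0, 125], [0.319, -0.05, -0.062, 0, 125], [0.319, -0.05, -0.056, 0, 125], [0.319, -0.05, -0.056, 0, 125]]
  ]
}}

```text
time_s: 7.32
tool_pos: [0.518, 0.0644, 0.1057]
tcp_rot: [2.281, 2.16, -0.0]
contact_force: [0.2, 0.7, -1.3]
finger_gap: 0.0438
grip_force: 10.1
```

```bash
python3 - <<'E'
from h import *
o=get_obs();g=get_image("wrist");s=get_image("scene")
cv2.imwrite("pics/w2.png",np.hstack([cv2.resize(g["img"],(400,300)),cv2.resize(s["img"][140:290,140:340],(400,300))]))
E
```

```text
(no output)
```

View pics/w2.png

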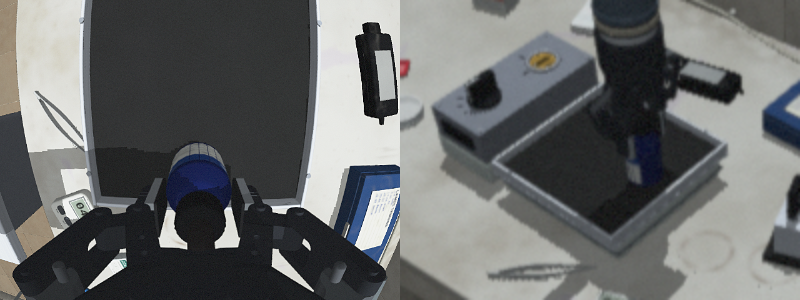

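The blue bottle is held upright over the platform, just inside its right edge. I'll lower it and release.

>>> {"name": "apply_moves", "arguments": {
  "plan": [
    [[0, 0, 0.002, 0, 125], [0, 0, 0.004, 0, 125], [0, 0, 0.005, 0, 125], [0, 0, 0.0055, 0, 125]]
  ]
}}

```text
time_s: 7.92
tool_pos: [0.5178, 0.0648, 0.1003]
tcp_rot: [-2.28, -2.161, 0.0]
contact_force: [0.4, 0.2, -0.1]
finger_gap: 0.044
grip_force: 10.1
```

>>> {"name": "apply_moves", "arguments": {
  "plan": [
    [[0, 0, 0.0005, 0, 125], [0, 0, 0.001, 0, 125], [0, 0, 0.001, 0, 125]]
  ]
}}

```text
time_s: 8.3
tool_pos: [0.5178, 0.0648, 0.0997]
tcp_rot: [2.28, 2.161, 0.0]
contact_force: [-1.4, -0.5, 3.9]
finger_gap: 0.0435
grip_force: 10.2
```

>>> {"name": "apply_moves", "arguments": {
  "plan": [
    [[0, 0, 0, 0, 118], [0, 0, 0, 0, 110], [0, 0, 0, 0, 60], [0, 0, 0, 0, 0], [0, 0, 0, 0, 0], [0, 0, -0.04, 0, 0], [0, 0, -0.09, 0, 0], [-0.06, 0, -0.1, 0, 0], [-0.12, 0.08, -0.1, 0, 0], [-0.18, 0.08, -0.1, 0, 0], [-0.24, 0.08, -0.1, 0, 0], [-0.3, 0.08, -0.1, 0, 0], [-0.36, 0.08, -0.1, 0, 0], [-0.42, 0.08, -0.1, 0, 0], [-0.4335, 0.0797, -0.1, 0, 0], [-0.4335, 0.0797, -0.08, 0, 0]]
  ]
}}

```text
time_s: 10.3
tool_pos: [0.5745, -0.3759, 0.1805]
tcp_rot: [2.281, 2.154, 0.001]
contact_force: [0.2, 0.5, -1.1]
finger_gap: 0.0852
grip_force: 0.0
```

```bash
python3 - <<'E'
from h import *
np.set_printoptions(precision=4,suppress=True)
g=get_image("wrist");o=get_obs()
for n,lo,hi in [("l",(3,120,30),(20,255,255))]:
    c=blob(g["img"],lo,hi,(200,150,240,260));print(n,c.min(0),c.max(0),plane(wray(g,o,((c.min(0)+c.max(0))/2)),.06))
go((.575,-.372,.044))
cv2.imwrite("pics/w3.png",np.hstack([cv2.resize(g["img"],(400,300)),cv2.resize(cam("scene")["img"][140:290,140:340],(400,300))]))
E
```

```text
l [291 189] [344 241] [ 0.5741 -0.3597  0.06  ]
shift [0.0001 0.0028 0.1322] twist 0 force [ 0.3  0.3 -2. ] t 10.35
```

View pics/w3.png

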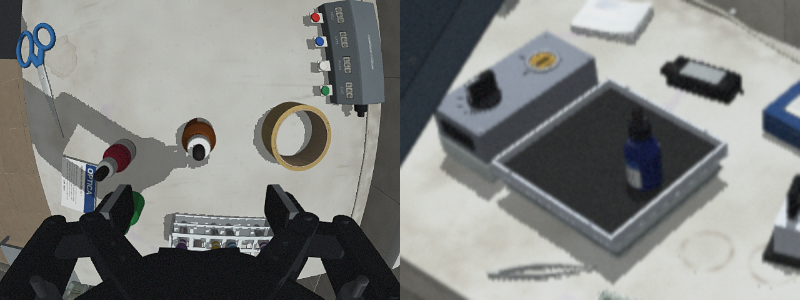

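The blue bottle stands on the mat. The lugol bottle is at (198,140) in the left half, centred between the fingers. Going down.

>>> {"name": "apply_moves", "arguments": {
  "plan": [
    [[0, 0.003, 0.04, 0, 0], [0, 0.003, 0.08, 0, 0], [0, 0.003, 0.115, 0, 0], [0, 0.003, 0.132, 0, 40], [0, 0.003, 0.132, 0, 90], [0, 0.003, 0.132, 0, 105], [0, 0.003, 0.132, 0, 120], [0, 0.003, 0.132, 0, 125], [0, 0.003, 0.132, 0, 125]]
  ]
}}

```text
time_s: 11.52
tool_pos: [0.5771, -0.3728, 0.0479]
tcp_rot: [2.28, 2.16, -0.0]
contact_force: [-0.0, -0.5, 0.4]
finger_gap: 0.0435
grip_force: 0.3
```

>>> {"name": "apply_moves", "arguments": {
  "plan": [
    [[0, 0, 0, 0, 110], [0, 0, 0.002, 0, 110], [0, 0, 0.0045, 0, 110], [0, 0, 0.0045, 0, 122], [0, 0, 0.0045, 0, 127], [0, 0, 0.0045, 0, 129], [0, 0, 0.0045, 0, 130], [0, 0, 0.0045, 0, 130]]
  ]
}}

```text
time_s: 12.52
tool_pos: [0.5771, -0.3726, 0.0428]
tcp_rot: [2.281, 2.161, 0.0]
contact_force: [-0.1, 0.1, -0.4]
finger_gap: 0.0417
grip_force: 4.7
```

```bash
python3 - <<'E'
from h import *
go((.5213,.1298,.19));go((.5213,.1298,.044+.056))
E
```

```text
shift [ 0.4986 -0.0828 -0.1472] twist 0 force [-0.1  0.1 -0.4] t 12.525
shift [ 0.4986 -0.0828 -0.0572] twist 0 force [-0.1  0.1 -0.4] t 12.525
```

>>> {"name": "apply_moves", "arguments": {
  "plan": [
    [[0, 0, 0, 0, 131], [0, 0, 0, 0, 131], [0, 0, -0.03, 0, 131], [0, 0, -0.08, 0, 131], [0.02, 0, -0.13, 0, 131], [0.06, -0.005, -0.18, 0, 131], [0.11, -0.015, -0.205, 0, 131], [0.16, -0.025, -0.205, 0, 131], [0.21, -0.035, -0.205, 0, 131], [0.26, -0.045, -0.205, 0, 131], [0.31, -0.055, -0.205, 0, 131], [0.36, -0.065, -0.205, 0, 131], [0.41, -0.075, -0.205, 0, 131], [0.45, -0.083, -0.205, 0, 131], [0.48, -0.083, -0.205, 0, 131], [0.4986, -0.083, -0.205, 0, 131], [0.4986, -0.083, -0.205, 0, 131], [0.4986, -0.083, -0.17, 0, 131], [0.4986, -0.083, -0.13, 0, 131], [0.4986, -0.083, -0.13, 0, 131]]
  ]
}}

```text
time_s: 15.02
tool_pos: [0.5188, 0.1283, 0.1703]
tcp_rot: [-2.279, -2.156, 0.01]
contact_force: [-0.7, 0.1, -0.6]
finger_gap: 0.0419
grip_force: 10.0
```

>>> {"name": "apply_moves", "arguments": {
  "plan": [
    [[0, 0, 0.03, 0, 131], [0, 0, 0.055, 0, 131], [0, 0, 0.07, 0, 131], [0, 0, 0.076, 0, 131], [0, 0, 0.078, 0, 131], [0, 0, 0.079, 0, 131], [0, 0, 0.08, 0, 131], [0, 0, 0.0805, 0, 131], [0, 0, 0.0805, 0, 131]]
  ]
}}

```text
time_s: 16.15
tool_pos: [0.5212, 0.1298, 0.0926]
tcp_rot: [2.28, 2.16, 0.001]
contact_force: [-1.0, -1.8, 1.3]
finger_gap: 0.0414
grip_force: 10.0
```

>>> {"name": "apply_moves", "arguments": {
  "plan": [
    [[0, 0, 0.0003, 0, 124], [0, 0, 0.0003, 0, 114], [0, 0, 0, 0, 60], [0, 0, 0, 0, 0], [0, 0, 0, 0, 0], [0, 0, -0.05, 0, 0], [0, 0, -0.11, 0, 0], [-0.06, 0, -0.11, 0, 0], [-0.12, -0.02, -0.11, 0, 0], [-0.18, -0.028, -0.11, 0, 0], [-0.24, -0.0286, -0.11, 0, 0], [-0.3, -0.0286, -0.11, 0, 0], [-0.36, -0.0286, -0.11, 0, 0], [-0.42, -0.0286, -0.11, 0, 0], [-0.48, -0.0286, -0.11, 0, 0], [-0.523, -0.0286, -0.11, 0, 0], [-0.523, -0.0286, -0.1, 0, 0], [-0.523, -0.0286, -0.1, 0, 0]]
  ]
}}

```text
time_s: 18.4
tool_pos: [0.4632, -0.3893, 0.1908]
tcp_rot: [-2.278, -2.157, -0.001]
contact_force: [-0.3, -0.1, 0.8]
finger_gap: 0.0854
grip_force: 0.0
```

```bash
python3 - <<'E'
from h import *
np.set_printoptions(precision=4,suppress=True)
g=get_image("wrist");o=get_obs()
c=blob(g["img"],(165,120,40),(180,255,255),(200,120,240,260));print(c.min(0),c.max(0),plane(wray(g,o,((c.min(0)+c.max(0))/2)),.045))
go((.4655,-.391,.0395));go((.5245,.190,.25))
cv2.imwrite("pics/w4.png",np.hstack([cv2.resize(g["img"],(400,300)),cv2.resize(cam("scene")["img"][140:290,140:340],(400,300))]))
E
```

```text
[298 203] [341 242] [ 0.4661 -0.3891  0.045 ]
shift [-0.0023  0.0022  0.1519] twist 0 force [-1.2 -0.4  0.2] t 18.45
shift [ 0.5816  0.0297 -0.0571] twist 0 force [-1.2 -0.4  0.2] t 18.45
```

View pics/w4.png

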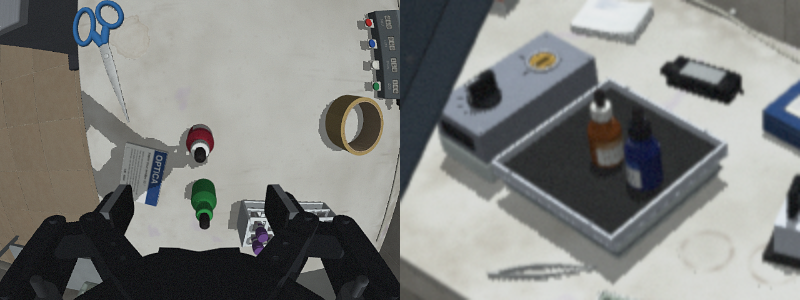

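Two bottles are standing on the platform. Red eosine is between the fingers at (200,138), and green is clear of them at (203,200).

>>> {"name": "apply_moves", "arguments": {
  "plan": [
    [[0, 0.002, 0.05, 0, 0], [0, 0.002, 0.1, 0, 0], [0, 0.002, 0.135, 0, 0], [0, 0.002, 0.152, 0, 40], [0, 0.002, 0.153, 0, 90], [0, 0.002, 0.153, 0, 115], [0, 0.002, 0.153, 0, 135], [0, 0.002, 0.153, 0, 140], [0, 0.002, 0.153, 0, 143], [0, 0.002, 0.153, 0, 143]]
  ]
}}

```text
time_s: 19.75
tool_pos: [0.4662, -0.3911, 0.0395]
tcp_rot: [2.281, 2.16, -0.0]
contact_force: [-0.8, 0.0, 0.8]
finger_gap: 0.0373
grip_force: 0.2
```

>>> {"name": "apply_moves", "arguments": {
  "plan": [
    [[0, 0, 0, 0, 146], [0, 0, 0, 0, 148], [0, 0, 0, 0, 148], [0, 0, 0, 0, 148]]
  ]
}}

```text
time_s: 20.25
tool_pos: [0.4661, -0.391, 0.0394]
tcp_rot: [-2.28, -2.161, 0.0]
contact_force: [-1.2, -0.6, 2.2]
finger_gap: 0.0361
grip_force: 7.3
```

```bash
python3 - <<'E'
from h import *
go((.5245,.192,.25))
E
```

```text
shift [ 0.5853  0.0268 -0.2106] twist 0 force [-1.2 -0.6  2.2] t 20.25
```

>>> {"name": "apply_moves", "arguments": {
  "plan": [
    [[0, 0, -0.03, 0, 148], [0, 0, -0.08, 0, 148], [0.02, 0, -0.13, 0, 148], [0.06, 0, -0.18, 0, 148], [0.11, 0, -0.21, 0, 148], [0.16, 0, -0.21, 0, 148], [0.21, 0, -0.21, 0, 148], [0.26, 0, -0.21, 0, 148], [0.31, 0.01, -0.21, 0, 148], [0.36, 0.02, -0.21, 0, 148], [0.41, 0.027, -0.21, 0, 148], [0.46, 0.027, -0.21, 0, 148], [0.51, 0.027, -0.21, 0, 148], [0.55, 0.027, -0.21, 0, 148], [0.575, 0.027, -0.21, 0, 148], [0.585, 0.027, -0.21, 0, 148], [0.585, 0.027, -0.21, 0, 148], [0.585, 0.027, -0.17, 0, 148], [0.585, 0.027, -0.13, 0, 148], [0.585, 0.027, -0.13, 0, 148]]
  ]
}}

```text
time_s: 22.75
tool_pos: [0.5225, 0.19, 0.1667]
tcp_rot: [-2.279, -2.156, 0.01]
contact_force: [-0.2, 0.0, -0.1]
finger_gap: 0.0363
grip_force: 6.9
```

>>> {"name": "apply_moves", "arguments": {
  "plan": [
    [[0, 0, 0.03, 0, 148], [0, 0, 0.055, 0, 148], [0, 0, 0.07, 0, 148], [0, 0, 0.076, 0, 148], [0, 0, 0.078, 0, 148], [0, 0, 0.079, 0, 148], [0, 0, 0.08, 0, 148], [0, 0, 0.0803, 0, 148], [0, 0, 0.0803, 0, 148]]
  ]
}}

```text
time_s: 23.88
tool_pos: [0.525, 0.1917, 0.0894]
tcp_rot: [2.28, 2.161, 0.001]
contact_force: [0.3, -0.6, 1.8]
finger_gap: 0.0359
grip_force: 6.9
```

>>> {"name": "apply_moves", "arguments": {
  "plan": [
    [[0, 0, 0.0003, 0, 142], [0, 0, 0.0003, 0, 132], [0, 0, 0, 0, 80], [0, 0, 0, 0, 0], [0, 0, 0, 0, 0], [0, 0, -0.05, 0, 0], [0, 0, -0.11, 0, 0], [0.03, 0, -0.17, 0, 0], [0.09, 0, -0.18, 0, 0], [0.09, 0, -0.18, 0, 0], [0.09, 0, -0.18, 0, 0]]
  ]
}}

```text
time_s: 25.25
tool_pos: [0.5288, 0.2813, 0.2683]
tcp_rot: [-2.279, -2.162, 0.003]
contact_force: [0.9, 0.4, -0.5]
finger_gap: 0.0855
grip_force: 0.0
```

```bash
python3 - <<'E'
from h import *
o=get_obs();g=get_image("wrist")
print(o["tool_pos"],wproj(g,o,(.48,.291,.128)),wproj(g,o,(.5825,.293,.092)))
cv2.imwrite("pics/w5.png",np.vstack([cv2.resize(g["img"][100:400,120:520],(800,600))]))
cv2.imwrite("pics/w5full.png",g["img"]);np.save("w5.npy",np.r_[o["tool_pos"],o["tcp_rot"]])
E
```

```text
[0.52881537 0.28125667 0.26828341] [253.93724192 214.92792477] [376.89640475 197.90423881]
```

View pics/w5.png

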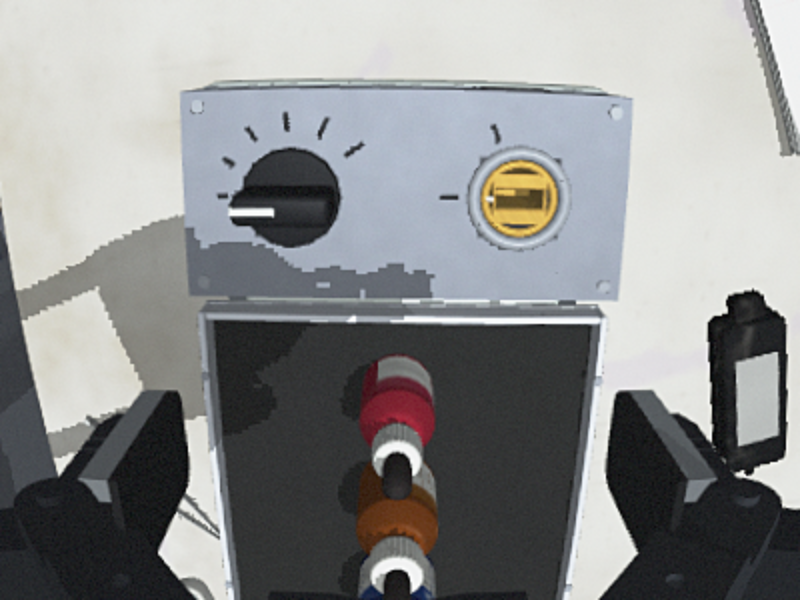

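The selector's pointer is on the left mark, so joint 0, the stop. The knob bar's top centre is at full-image (260,206) and the slot centre at (380,199). All three bottles stand in a row.

```bash
python3 - <<'E'
from h import *
np.set_printoptions(precision=4,suppress=True)
v=np.load("w5.npy");o=dict(tool_pos=v[:3],tcp_rot=v[3:]);g=get_image("wrist");im=cv2.imread("pics/w5full.png")
S=lambda u,w:(u/2+120,w/2+100)
W=wray(g,o,S(281,212));print("knob",plane(W,.128),tri(W,ray("top",(180.7,280))))
sw=blob(im,(10,120,100),(35,255,255),(340,160,80,80));(c,r)=cv2.minEnclosingCircle(sw.astype(np.float32));print("gold c",c,r,plane(wray(g,o,c),.092))
t=cam("top")["img"];st=blob(t,(10,120,80),(35,255,255),(165,230,35,30));c2,_=cv2.minEnclosingCircle(st.astype(np.float32));print("tri switch",tri(wray(g,o,c),ray("top",c2)),plane(ray("top",c2),.092))
print("slot",plane(wray(g,o,S(520,198)),.092))
cs=[S(182,92),S(632,98),S(617,299),S(190,297)]
P=[plane(wray(g,o,c),.09) for c in cs];print(np.array(P),np.mean(P,0));d=P[1]-P[0]+P[2]-P[3];print("yaw",np.arctan2(d[1],d[0]),get_obs()["joints"])
p=[S(195,107),S(616,113),S(602,286),S(204,282)];P=[plane(wray(g,o,c),.09) for c in p];d=P[1]-P[0]+P[2]-P[3];print("screws",np.mean(P,0),np.arctan2(d[1],d[0]))
E
```

```text
knob [0.4859 0.2978 0.128 ] [0.4817 0.2952 0.1107]
gold c (379.1199951171875, 198.8800048828125) 19.274669647216797 [0.5845 0.292  0.092 ]
tri switch [0.5823 0.2933 0.0985] [0.5821 0.295  0.092 ]
slot [0.5853 0.2919 0.092 ]
[[0.4391 0.3476 0.09  ]
 [0.6376 0.3351 0.09  ]
 [0.6317 0.2419 0.09  ]
 [0.4324 0.2533 0.09  ]] [0.5352 0.2945 0.09  ]
yaw -0.060060481405900215 [ 0.3007  0.4539  1.4565 -0.0004  1.2339  0.3562]
screws [0.5347 0.2944 0.09  ] -0.06350703229394279
```

```bash
python3 - <<'E'
from h import *
go((.484,.2965,.165),1.513)
E
```

```text
shift [ 0.014  -0.0457  0.103 ] twist -1.568 force [ 0.1  0.2 -0.4] t 25.4
```

>>> {"name": "apply_moves", "arguments": {
  "plan": [
    [[0.014, -0.046, 0, -0.9, 0], [0.014, -0.046, 0, -0.9, 0], [0.014, -0.046, 0, -0.9, 0], [0.014, -0.046, 0, -0.9, 0], [0.014, -0.046, 0.0, -1.568, 0], [0.014, -0.046, 0.03, -1.568, 60], [0.014, -0.046, 0.06, -1.568, 120], [0.014, -0.046, 0.08, -1.568, 120], [0.014, -0.046, 0.103, -1.568, 120], [0.014, -0.046, 0.103, -1.568, 120], [0.014, -0.046, 0.103, -1.568, 120]]
  ],
  "newtons": 30
}}

```text
time_s: 26.78
tool_pos: [0.485, 0.2975, 0.1664]
tcp_rot: [0.092, 3.14, 0.0]
contact_force: [-0.4, 0.1, 1.6]
finger_gap: 0.045
grip_force: 0.0
```

```bash
python3 - <<'E'
from h import *
np.set_printoptions(precision=4,suppress=True)
o=get_obs();g=get_image("wrist")
print(o["tool_pos"],yaw(o)-np.pi/2,"knob",wproj(g,o,(.484,.2965,.128)),"tcpaxis",wproj(g,o,o["tool_pos"]),"sw",wproj(g,o,(.5835,.2935,.092)))
cv2.imwrite("pics/w6.png",g["img"]);np.save("w6.npy",np.r_[o["tool_pos"],o["tcp_rot"]])
E
```

```text
[0.485  0.2975 0.1664] 1.512005760090041 knob [315.7713 265.5184] tcpaxis [317.613  298.8303] sw [320.3571 376.6691]
```

View pics/w6.png

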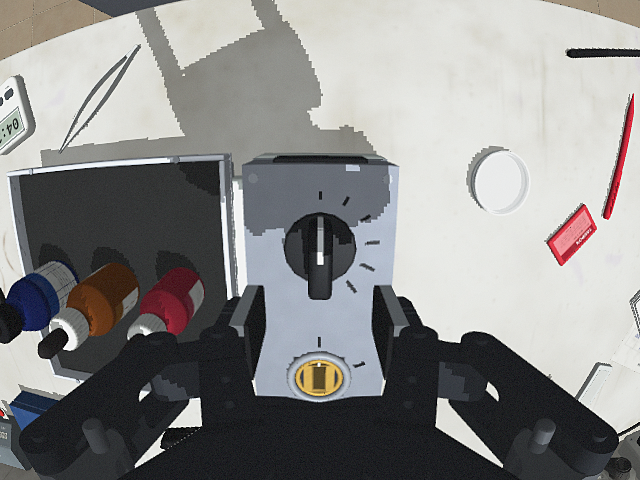

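The bar is centred at (319,258), with the pointer on the 0 mark. The slot is at (320,377), matching the estimate. Next: descend, grip the bar and turn it.

>>> {"name": "apply_moves", "arguments": {
  "plan": [
    [[0.002, 0.0015, 0.02, 0, 120], [0.002, 0.0015, 0.04, 0, 120], [0.002, 0.0015, 0.055, 0, 120], [0.002, 0.0015, 0.063, 0, 120], [0.002, 0.0015, 0.063, 0, 170], [0.002, 0.0015, 0.063, 0, 205], [0.002, 0.0015, 0.063, 0, 225], [0.002, 0.0015, 0.063, 0, 225], [0.002, 0.0015, 0.063, 0, 225]]
  ]
}}

```text
time_s: 27.95
tool_pos: [0.483, 0.2986, 0.1038]
tcp_rot: [0.09, 3.14, -0.002]
contact_force: [0.3, -5.7, 2.4]
finger_gap: 0.0119
grip_force: 31.7
```

>>> {"name": "apply_moves", "arguments": {
  "plan": [
    [[0, 0, 0, 0.15, 225], [0, 0, 0, 0.3, 225], [0, 0, 0, 0.45, 225], [0, 0, 0, 0.6, 225], [0, 0, 0, 0.75, 225], [0, 0, 0, 0.9, 225], [0, 0, 0, 1.05, 225], [0, 0, 0, 1.2, 225], [0, 0, 0, 1.35, 225], [0, 0, 0, 1.5, 225], [0, 0, 0, 1.52, 225], [0, 0, 0, 1.52, 225]]
  ]
}}

```text
time_s: 29.45
tool_pos: [0.4831, 0.2985, 0.1038]
tcp_rot: [2.225, 2.215, -0.001]
contact_force: [2.2, -4.9, 0.9]
finger_gap: 0.0122
grip_force: 31.4
```

Release, rise, and look.

>>> {"name": "apply_moves", "arguments": {
  "plan": [
    [[0, 0, 0, 1.5, 200], [0, 0, 0, 1.5, 120], [0, 0, 0, 1.5, 60], [0, 0, 0, 1.5, 60], [0, 0, -0.05, 1.5, 60], [0, 0, -0.1, 1.5, 30], [0, 0, -0.15, 1.5, 0], [0, 0, -0.165, 1.5, 0], [0, 0, -0.165, 1.5, 0], [0, 0, -0.165, 1.5, 0]]
  ]
}}

```text
time_s: 30.7
tool_pos: [0.4818, 0.2994, 0.2671]
tcp_rot: [3.139, 0.106, -0.003]
contact_force: [-0.2, -0.4, -0.6]
finger_gap: 0.0854
grip_force: 0.0
```

```bash
python3 - <<'E'
from h import *
np.set_printoptions(precision=4,suppress=True)
o=get_obs();g=get_image("wrist");t=get_image("top")["img"]
print(o["tool_pos"],o["joints"])
cv2.imwrite("pics/w7.png",np.hstack([cv2.resize(g["img"][80:380,170:470],(400,400)),cv2.resize(t[215:315,310:410],(400,400),interpolation=cv2.INTER_CUBIC)]))
go((.53,-.12,.26),0)
E
```

```text
[0.4818 0.2994 0.2671] [0.359  0.4097 1.5364 0.0002 1.1973 1.8622]
shift [0.0203 0.4216 0.0068] twist -1.504 force [-0.2  0.8 -0.1] t 30.8
```

View pics/w7.png

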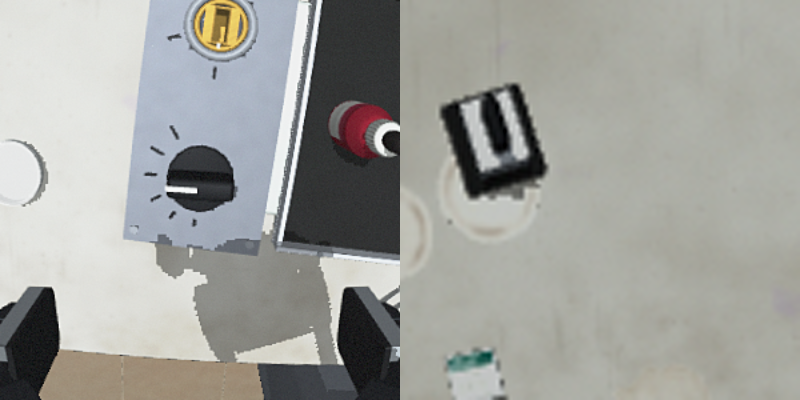

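The pointer points along the third-click direction at 1.5, and nothing else moved. I repeated the twist by mistake in that call, but it only turned the empty gripper. The key stand is at top-image (334,245), unmoved. Going to it now with the wrist turned back.

>>> {"name": "apply_moves", "arguments": {
  "plan": [
    [[0.02, 0.06, 0, -1.504, 0], [0.02, 0.12, 0, -1.504, 0], [0.02, 0.18, 0, -1.504, 0], [0.02, 0.24, 0, -1.504, 0], [0.02, 0.3, 0, -1.504, 0], [0.02, 0.36, 0, -1.504, 0], [0.02, 0.42, 0, -1.504, 0], [0.02, 0.42, 0, -1.504, 0], [0.02, 0.42, 0, -1.504, 0], [0.02, 0.42, 0, -1.504, 0]]
  ]
}}

```text
time_s: 32.05
tool_pos: [0.5292, -0.1185, 0.2668]
tcp_rot: [-2.224, -2.216, 0.001]
contact_force: [0.2, -0.7, 0.2]
finger_gap: 0.0856
grip_force: 0.0
```

```bash
python3 - <<'E'
from h import *
print(get_obs()["joints"]);go((.55,-.125,.22),1.83-1e-6)
E
```

```text
[-4.26527122e-01  3.75053797e-01  1.59647982e+00  1.82846048e-04
  1.17262342e+00 -4.22920911e-01]
shift [-0.0065  0.0209  0.0467] twist 1.308 force [ 0.2 -0.7  0.2] t 32.05
```

>>> {"name": "apply_moves", "arguments": {
  "plan": [
    [[-0.0065, 0.021, 0.02, -1.83, 0], [-0.0065, 0.021, 0.047, -1.83, 0], [-0.0065, 0.021, 0.047, -1.83, 0], [-0.0065, 0.021, 0.047, -1.83, 0], [-0.0065, 0.021, 0.047, -1.83, 0], [-0.0065, 0.021, 0.047, -1.83, 0], [-0.0065, 0.021, 0.047, -1.83, 0], [-0.0065, 0.021, 0.047, -1.83, 0], [-0.0065, 0.021, 0.047, -1.83, 0], [-0.0065, 0.021, 0.047, -1.83, 0], [-0.0065, 0.021, 0.047, -1.83, 0], [-0.0065, 0.021, 0.047, -1.83, 0]]
  ]
}}

```text
time_s: 33.55
tool_pos: [0.5506, -0.1243, 0.2207]
tcp_rot: [0.4, -3.116, -0.001]
contact_force: [-0.0, -0.4, 0.2]
finger_gap: 0.0855
grip_force: 0.0
```

```bash
python3 - <<'E'
from h import *
o=get_obs();g=get_image("wrist")
print(o["joints"],o["tool_pos"],yaw(o)-np.pi/2,wproj(g,o,(.5645,-.124,.11)))
cv2.imwrite("pics/w8full.png",g["img"]);cv2.imwrite("pics/w8.png",cv2.resize(g["img"][130:330,220:420],(600,600),interpolation=cv2.INTER_CUBIC));np.save("w8.npy",np.r_[o["tool_pos"],o["tcp_rot"]])
E
```

```text
[-4.20048565e-01  4.59187697e-01  1.59770228e+00  1.85423881e-05
  1.08529323e+00 -2.24596619e+00] [ 0.55061622 -0.12434882  0.22071493] -4.457276252796813 [314.32774764 249.65194027]
```

View pics/w8.png

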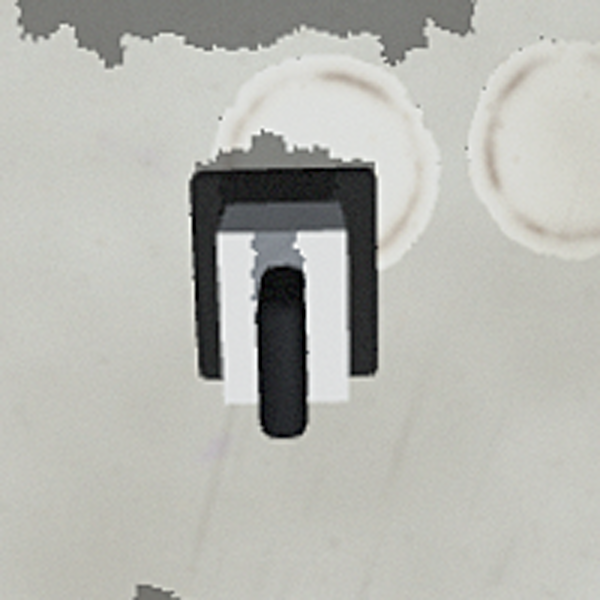

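The key head's top is centred at full-image (314,253), 3 px from the estimate, with a tilt of about 1.6° against the tool.

```bash
python3 - <<'E'
from h import *
np.set_printoptions(precision=4,suppress=True)
v=np.load("w8.npy");o=dict(tool_pos=v[:3],tcp_rot=v[3:]);g=get_image("wrist")
W=wray(g,o,(314.3,253.3));P=plane(W,.11);print(P,tri(W,ray("top",(334,245.5)),ray("scene",(337.5,229))))
# stand top centre (white face), z=.06
print("stand top c",plane(wray(g,o,(220+283.5/3,130+317/3)),.06))
go((P[0],P[1],.07))
E
```

```text
[ 0.5672 -0.1233  0.11  ] [ 0.5641 -0.1239  0.1197]
stand top c [ 0.5681 -0.1235  0.06  ]
shift [-0.0163 -0.0029  0.1509] twist 0 force [-0.3 -0.  -0.4] t 33.75
```

>>> {"name": "apply_moves", "arguments": {
  "plan": [
    [[-0.016, -0.003, 0.04, -0.025, 80], [-0.016, -0.003, 0.08, -0.025, 80], [-0.016, -0.003, 0.12, -0.025, 80], [-0.016, -0.003, 0.14, -0.025, 80], [-0.016, -0.003, 0.151, -0.025, 80], [-0.016, -0.003, 0.151, -0.025, 170], [-0.016, -0.003, 0.151, -0.025, 205], [-0.016, -0.003, 0.151, -0.025, 225], [-0.016, -0.003, 0.151, -0.025, 225], [-0.016, -0.003, 0.151, -0.025, 225]]
  ],
  "newtons": 40
}}

```text
time_s: 35.0
tool_pos: [0.5678, -0.124, 0.0712]
tcp_rot: [-0.441, 3.108, -0.002]
contact_force: [-0.4, 0.6, 6.4]
finger_gap: 0.0114
grip_force: 39.8
```

```bash
python3 - <<'E'
from h import *
o=get_obs();print(yaw(o)-np.pi/2,o["torque"],o["grip_force"]);go((.567,-.1235,.3))
E
```

```text
-4.430239262813399 [-0.02309737  0.04577772 -0.02781486] 39.75994527339935
shift [ 2.000e-04  3.000e-04 -2.288e-01] twist 0 force [-0.4  0.6  6.4] t 35.0
```

>>> {"name": "apply_moves", "arguments": {
  "plan": [
    [[0, 0, -0.015, 0, 225], [0, 0, -0.035, 0, 225], [0, 0, -0.07, 0, 225], [0, 0, -0.12, 0, 225], [0, 0, -0.17, 0, 225], [0, 0, -0.2, 0, 225], [0, 0, -0.2, 0, 225]]
  ]
}}

```text
time_s: 35.88
tool_pos: [0.5682, -0.1241, 0.2734]
tcp_rot: [-0.441, 3.105, -0.006]
contact_force: [-0.3, 1.0, -1.6]
finger_gap: 0.0114
grip_force: 39.1
```

```bash
python3 - <<'E'
from h import *
o=get_obs();print(yaw(o)-np.pi/2,o["finger_gap"],o["grip_force"]);go((.5835,.2935,.24),1.513)
E
```

```text
-4.430073191539588 0.01140118408211043 39.060494899749756
shift [-0.1308  0.3969  0.0324] twist 0.34 force [-0.3  1.  -1.6] t 35.875
```

>>> {"name": "apply_moves", "arguments": {
  "plan": [
    [[-0.02, 0.05, 0, 0.1, 225], [-0.035, 0.1, 0, 0.2, 225], [-0.05, 0.15, 0, 0.34, 225], [-0.065, 0.2, 0, 0.34, 225], [-0.08, 0.25, 0, 0.34, 225], [-0.1, 0.3, 0, 0.34, 225], [-0.115, 0.35, 0, 0.34, 225], [-0.131, 0.397, 0, 0.34, 225], [-0.131, 0.397, 0, 0.34, 225], [-0.131, 0.397, 0.04, 0.34, 225], [-0.131, 0.397, 0.08, 0.34, 225], [-0.131, 0.397, 0.1, 0.34, 225], [-0.131, 0.397, 0.1, 0.34, 225], [-0.131, 0.397, 0.1, 0.34, 225]]
  ]
}}

```text
time_s: 37.62
tool_pos: [0.5826, 0.2936, 0.1704]
tcp_rot: [0.092, 3.14, -0.0]
contact_force: [0.5, 0.2, -0.2]
finger_gap: 0.0118
grip_force: 39.2
```

```bash
python3 - <<'E'
from h import *
np.set_printoptions(precision=4,suppress=True)
o=get_obs();g=get_image("wrist");s=get_image("scene")["img"]
tip=o["tool_pos"]-[0,0,.043]
print(o["tool_pos"],yaw(o)-np.pi/2,"tip",wproj(g,o,tip),"slot",wproj(g,o,(.5835,.2935,.092)),o["joints"])
for a in(-.0105,.0105):print(wproj(g,o,(.5835+a,.2935-a*.058,.092)))
cv2.imwrite("pics/w9full.png",g["img"]);np.save("w9.npy",np.r_[o["tool_pos"],o["tcp_rot"]])
cv2.imwrite("pics/w9.png",np.hstack([cv2.resize(g["img"][180:380,220:420],(500,500),interpolation=cv2.INTER_CUBIC),cv2.resize(s[120:220,150:210],(300,500),interpolation=cv2.INTER_CUBIC)]))
E
```

```text
[0.5826 0.2936 0.1704] 1.5123385828026503 tip [317.8494 264.1936] slot [317.9036 246.1003] [ 0.2959  0.6322  1.4165 -0.0002  1.0925 -1.2163]
[317.9051 229.8284]
[317.9027 261.94  ]
```

View pics/w9.png

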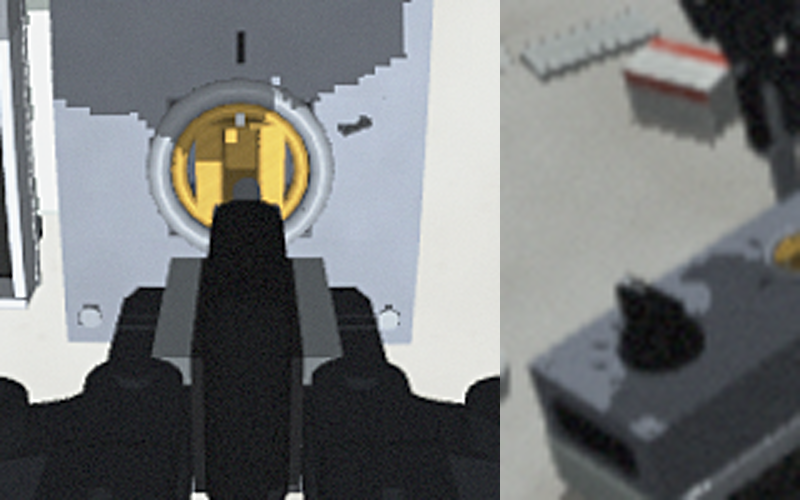

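The gold keyway's centre is at crop (241,168) and the key tip at (247,183). The tip is about 1.4 mm too far right and the slot about 1.5 mm farther ahead. I'll correct that and descend slowly.

>>> {"name": "apply_moves", "arguments": {
  "plan": [
    [[-0.0018, -0.0014, 0, 0, 225], [-0.0018, -0.0014, 0.015, 0, 225], [-0.0018, -0.0014, 0.025, 0, 225], [-0.0018, -0.0014, 0.03, 0, 225], [-0.0018, -0.0014, 0.033, 0, 225], [-0.0018, -0.0014, 0.036, 0, 225], [-0.0018, -0.0014, 0.039, 0, 225], [-0.0018, -0.0014, 0.039, 0, 225]]
  ]
}}

```text
time_s: 38.72
tool_pos: [0.5838, 0.2926, 0.1309]
tcp_rot: [-0.091, -3.14, 0.0]
contact_force: [-0.2, -0.4, -0.6]
finger_gap: 0.0117
grip_force: 39.2
```

>>> {"name": "apply_moves", "arguments": {
  "plan": [
    [[0, 0, 0.003, 0, 225], [0, 0, 0.006, 0, 225], [0, 0, 0.009, 0, 225], [0, 0, 0.012, 0, 225], [0, 0, 0.012, 0, 225]]
  ]
}}

```text
time_s: 39.35
tool_pos: [0.5837, 0.2926, 0.1186]
tcp_rot: [-0.091, -3.14, 0.0]
contact_force: [0.1, 0.4, -0.9]
finger_gap: 0.0118
grip_force: 39.2
```

>>> {"name": "apply_moves", "arguments": {
  "plan": [
    [[0, 0, 0.003, 0, 225], [0, 0, 0.006, 0, 225], [0, 0, 0.009, 0, 225], [0, 0, 0.012, 0, 225], [0, 0, 0.014, 0, 225], [0, 0, 0.014, 0, 225]]
  ]
}}

```text
time_s: 40.1
tool_pos: [0.5838, 0.2926, 0.1048]
tcp_rot: [-0.091, -3.14, 0.0]
contact_force: [0.0, 0.4, -0.2]
finger_gap: 0.0117
grip_force: 39.2
```

Now in small steps until the shoulder meets the mouth.

>>> {"name": "apply_moves", "arguments": {
  "plan": [
    [[0, 0, 0.001, 0, 225], [0, 0, 0.0015, 0, 225], [0, 0, 0.002, 0, 225], [0, 0, 0.002, 0, 225]]
  ]
}}

```text
time_s: 40.6
tool_pos: [0.584, 0.2927, 0.1033]
tcp_rot: [0.091, 3.14, 0.0]
contact_force: [0.1, 0.5, 0.7]
finger_gap: 0.012
grip_force: 39.4
```

>>> {"name": "apply_moves", "arguments": {
  "plan": [
    [[0, 0, 0.0005, 0, 225], [0, 0, 0.001, 0, 225], [0, 0, 0.001, 0, 225], [0, 0, 0.001, 0, 225]]
  ]
}}

```text
time_s: 41.1
tool_pos: [0.5841, 0.2927, 0.1031]
tcp_rot: [0.091, 3.14, 0.0]
contact_force: [-1.8, -0.2, 6.2]
finger_gap: 0.0117
grip_force: 40.2
```

>>> {"name": "apply_moves", "arguments": {
  "plan": [
    [[0, 0, 0.0007, 0, 225], [0, 0, 0.0007, 0, 225], [0, 0, 0.0007, 0.15, 225], [0, 0, 0.0007, 0.3, 225], [0, 0, 0.0007, 0.45, 225], [0, 0, 0.0007, 0.6, 225], [0, 0, 0.0007, 0.75, 225], [0, 0, 0.0007, 0.9, 225], [0, 0, 0.0007, 1.05, 225], [0, 0, 0.0007, 1.15, 225], [0, 0, 0.0007, 1.25, 225], [0, 0, 0.0007, 1.3, 225], [0, 0, 0.0007, 1.3, 225]]
  ]
}}

```text
time_s: 42.72
tool_pos: [0.5839, 0.2911, 0.1031]
tcp_rot: [1.971, 2.444, -0.004]
contact_force: [-2.9, -5.5, 10.2]
finger_gap: 0.0114
grip_force: 40.7
```

```bash
python3 - <<'E'
from h import *
o=get_obs();print(o["torque"],o["contact_force"],yaw(o)-np.pi/2,o["joint_efforts"][5])
E
```

```text
[-0.92625317  0.54259007  0.04172609] [-2.91291296 -5.49420599 10.20290856] 0.21362824890906085 0.07865252438932657
```

>>> {"name": "apply_moves", "arguments": {
  "plan": [
    [[0, 0, 0, 0.04, 225], [0, 0, 0, 0.08, 225], [0, 0, 0, 0.1, 225], [0, 0, 0, 0.1, 225]]
  ]
}}

```text
time_s: 43.22
tool_pos: [0.5833, 0.2913, 0.1031]
tcp_rot: [2.091, 2.344, -0.005]
contact_force: [-5.1, -4.2, 11.7]
finger_gap: 0.0116
grip_force: 40.9
```

```bash
python3 - <<'E'
from h import *
o=get_obs();print(o["torque"],o["contact_force"],yaw(o)-np.pi/2,o["joint_efforts"][5])
E
```

```text
[-0.79345607  0.76698172  0.06180663] [-5.05966031 -4.22814013 11.74384169] 0.11390349526483257 0.07728380849584937
```

>>> {"name": "apply_moves", "arguments": {
  "plan": [
    [[0, 0, 0, 0.04, 225], [0, 0, 0, 0.08, 225], [0, 0, 0, 0.08, 225], [0, 0, 0, 0.08, 225]]
  ]
}}

```text
time_s: 43.72
tool_pos: [0.5828, 0.2914, 0.1031]
tcp_rot: [2.182, 2.26, -0.006]
contact_force: [-3.6, -3.9, 11.3]
finger_gap: 0.0117
grip_force: 41.0
```

```bash
python3 - <<'E'
from h import *
o=get_obs();print(o["torque"],o["contact_force"],yaw(o)-np.pi/2,o["joint_efforts"][5])
E
```

```text
[-0.70972158  0.85646731  0.32806622] [-3.60578421 -3.91479494 11.27239914] 0.035110503286909234 0.30935587361454964
```

The torque jumped to 0.3 N m, so the stop is reached. Releasing and rising.

>>> {"name": "apply_moves", "arguments": {
  "plan": [
    [[0, 0, 0, 0, 205], [0, 0, 0, 0, 170], [0, 0, 0, 0, 110], [0, 0, 0, 0, 110], [0, 0, -0.02, 0, 110], [0, 0, -0.06, 0, 110], [0, 0, -0.11, 0, 110], [0, 0, -0.16, 0, 110], [0, 0, -0.165, 0, 110], [0, 0, -0.165, 0, 110]]
  ]
}}

```text
time_s: 44.98
tool_pos: [0.5836, 0.2926, 0.2662]
tcp_rot: [-2.184, -2.258, 0.0]
contact_force: [0.6, -0.3, -0.1]
finger_gap: 0.0486
grip_force: 0.0
```

```bash
python3 - <<'E'
from h import *
o=get_obs();g=get_image("wrist")["img"];s=get_image("scene")["img"]
cv2.imwrite("pics/w10.png",np.hstack([cv2.resize(g[60:380,160:480],(400,400)),cv2.resize(s[140:280,140:280],(400,400),interpolation=cv2.INTER_CUBIC)]))
E
```

```text
(no output)
```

View pics/w10.png

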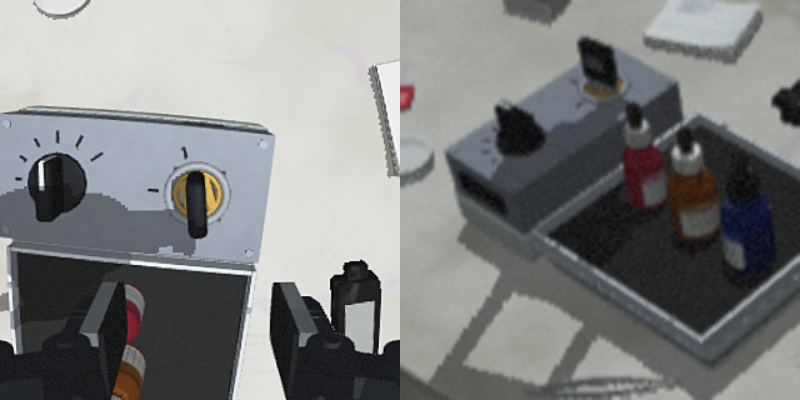

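The selector stands at the fourth mark (1.5), and the key is seated and turned to its stop. All three bottles are upright on the mat, and the robot is clear. Handing in.

```bash
python3 -c "
from rig import *
print(job_done())"
```

```text
the job is handed in; nothing more can be done
None
```

The job is handed in: the blue, lugol and eosine bottles (giemsa was absent) stand on the platform, the selector is at the third click (1.5), and the key is fully home, turned to its stop (on) and left in the switch.

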